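# Slide the locked length stop home

## Robot

A 6-joint arm with a two-finger parallel gripper is mounted at the origin on the work surface. World frame = base frame: x ahead of the robot, y to its left, z up, the work surface at z = 0. Lengths are in mm, angles in rad, forces in N, time in s.
With the tool pointing down it reaches from about 350 to 800 mm from the base axis. Payload 7.3 kg.
Tool frame: the origin (TCP) lies between the finger pads; the fingertips stand 22 mm ahead of it and the grasp point (between the pads) lies 3 mm ahead of it (manip.tip_extent is the y of the fingertips in the tool frame, in mm); y points along the fingers, z is the direction in which the jaws open and shut, and the axes are right-handed (so a half turn about y gives the same grasp; the last joint's range is limited). The gripper opens to 85 mm and grips with 20 to 120 N. Pads are 22 mm wide; open, the fingers measure 114 mm over their backs; the gripper's body (76 mm by 85 mm) begins 54 mm behind the grasp point. The pads swing forward as they close: fully open they stand 13 mm farther back than shut.
Start: joints at [-1.319, 0.342, 1.524, -0, 1.275, -0.146], TCP at [203.404, -484.017, 222.522] pointing down, gripper open.
Joint ranges: [-2.53, 2.53], [-0.77, 2.02], [0.04, 2.7], [-1, 4.14], [0.28, 2.66], [-3.11, 3.11]. Speed limits (rad/s): [2.57, 2.57, 3.14, 3.14, 3.14, 3.14].

## Interface

Orientations are given as a unit quaternion [x, y, z, w].
In Python, from workcell import manip gives the robot as it stands.
- The arm moves only by the tool arm_command, never from a script. Its argument "commands" is one flat list of numbers, 5 for each row, row after row: the shift along the tool's x, y, z in cm, then the turn about the tool's y in degrees, then the closure, from 0 (fully open) to 1 (shut). In form: [x, y, z, yaw, hand, x, y, z, yaw, hand, ...]. A call has exactly 5 rows; each row is the pose to reach, as a shift and turn from the pose commanded when the call began, along the tool's axes at that moment; what a row does not reach only later rows make up. A row lasts 1/8 s, in which the tool goes at most 62.5 mm and 10.7 degrees, less where a joint would pass 70% of its speed; a pose out of reach is approached as far as the arm can. A call with a gripper value outside its range is refused whole. The fingers move at their own pace and stop on an object; "force" is the grip in N (left out, the last holds). Time passes only in rows, so rows that repeat a pose let the fingers close, or fill a call up. It gives the time, the measured TCP pose, the force and the opening at its end, in the units of the state.
- manip.sense(): the state, without advancing time (a new reading comes with each control period).
- manip.camera(name): name is "side" or "top"; returns the picture (480x640x3 uint8, red, green, blue); there is no depth.
- manip.camera_model(name): a dict with "K" (3x3 intrinsics, pixels), "rvec" (rotation vector, rad) and "tvec" (3), from world to camera coordinates, as OpenCV has them. Camera axes: x right, y down, z forward; pixel columns grow to the right and rows downward; lengths in mm; the calibration is good to about 2 mm. A picture is of the moment at which its call begins. camera_model takes no time and is no camera call.
- manip.finish_job(): hands the job in, once; it reports no verdict.
The state is a dict: "clock": time; "qpos": joint angles; "joint_velocities": joint speeds; "joint_efforts": joint torques, N m; "eef_pos": TCP position; "tcp_rot": TCP orientation; "contact_force": force on the tool from outside, world axes, zero at the start; "torque": the same for the moment, N m; "grip_width": finger opening in mm.
Only numpy, scipy, OpenCV 4.12 (cv2) and the standard library are available. Lean on these libraries where they do the work, as an engineer would, in place of code of your own. Each camera call takes 0.05 s, during which the arm holds its last target. There are 200 camera calls.

## Task

Press down the lock button on top of the length-stop carriage, keep it fully down while you push the carriage along its rail all the way against the steel end stop, then let go so that the button springs back up and locks the carriage there. Leave the loose things around the rail where they are.

Things in the scene. Friction and masses are not known exactly. Their poses are not given: they have to be found in the camera images.
- rail: Length-stop rail, screwed to the bench: brown wooden board 280 x 140 x 12 mm with an aluminium rail (255 mm long, 64 mm wide, top 36 mm above the bench) with a toothed slot. Origin on the bench under the rail's centre line, half-way along the board; x points along the rail to the steel end stop (the way the carriage must slide), y across, z up.
- button_top (a point): Centre of the top of the lock button: a black ribbed rectangular pad, 46 mm along the rail, 40 mm across, on the grey carriage; 69 mm above the bench when up, 61 mm fully pressed (then still 2 mm proud of the carriage). The point moves with the carriage and the button. Axes as the rail's.
- ledge (a point): Centre of the thumb ledge's face that looks towards the end stop: a grey upright wall fixed on the carriage right behind the button (24 mm behind its centre), 10 mm thick, 50 mm wide across the rail, top 90 mm above the bench. A fingertip standing on the button can push against it; nothing stands in front of or beside the button. Axes as the rail's.
- carriage_top (a point): Point on the carriage's upper face (59 mm above the bench), under the button, 2 mm nearer the end stop than the button's centre. The carriage is a grey saddle 70 mm along the rail, 82 mm over its sides, with a pale wooden block on its +y side reaching 69 mm from the rail's centre line; its front face is 30 mm ahead of this point.
- end_stop (a point): Centre of the face of the steel end stop that the carriage's front face must meet: a dark block 25 mm along the rail, 72 mm wide, top 69 mm above the bench. Axes as the rail's.
- carriage (a joint): Position of the carriage along the rail, m: 0 at the end away from the end stop, 0.150 hard against the end stop. With the button up a pin locks it in a comb with notches every 10 mm (about 1 mm of play either way); with the button pressed more than 5 mm it slides freely, with under 2 N. It starts within the first 65 mm.
- button (a joint): How far the lock button is pressed, m: 0 up (locked), 0.008 fully down. Sprung: about 2 N to start, 5 N fully down; springs back when let go.
- offcut_center (a point): Centre of a loose dark wood offcut, 90 x 45 x 22 mm, lying on the bench. Leave alone.
- bench_dog_center (a point): Centre of a loose aluminium bench dog, a round peg 30 mm across and 45 mm tall, standing on the bench. Leave alone.
- glue_center (a point): Centre of a loose white glue bottle, 52 mm across and 120 mm tall, standing on the bench. Leave alone.
- corner_center (a point): Centre of a loose L-shaped wooden corner joint sample, 80 x 80 x 30 mm, lying on the bench. Leave alone.

How it is judged (in metres and radians):
On the way, in this order (a step that is already met when the one before it is completed fails the run):
1. the lock button is pressed down while the carriage is still at its starting place (value of joint button above 0.006 m and distance of carriage_top from where it was at the start of the episode below 0.012 m), for 0.1 s.
2. the carriage is against the end stop with the button still held down (value of joint carriage above 0.146 m and value of joint button above 0.005 m), for 0.1 s.
At the end, for the whole second after the job is handed in: The carriage stands at rest within 4 mm of the end stop, the button has sprung back up (within 2 mm of its top position) and locks it, and no loose thing is more than 20 mm from where it was (value of joint carriage between 0.146 and 0.152 m and value of joint button below 0.002 m and velocity of joint carriage between -0.01 and 0.01 m/s and distance of each of offcut_center, bench_dog_center, glue_center, corner_center from where it was at the start of the episode below 0.02 m); the robot touches nothing.
It fails at once if the button comes up, or the carriage is forced along with it up, between the starting place and the end stop (more than 12 mm from the start and more than 8 mm short of the end stop) (value of joint button below 0.003 m and distance of carriage_top from where it was at the start of the episode above 0.012 m and value of joint carriage below 0.142 m).
It fails at once if the dark offcut is moved more than 20 mm, lifted or carried (distance of offcut_center from where it was at the start of the episode above 0.02 m).
It fails at once if the bench dog is moved more than 20 mm, lifted or carried (distance of bench_dog_center from where it was at the start of the episode above 0.02 m).
It fails at once if the glue bottle is moved more than 20 mm, lifted or carried (distance of glue_center from where it was at the start of the episode above 0.02 m).
It fails at once if the corner joint is moved more than 20 mm, lifted or carried (distance of corner_center from where it was at the start of the episode above 0.02 m).
It also fails if it takes over 34 s, if anything falls off the work surface, if the arm or the gripper's body presses on something with over 40 N, if the wrist force passes 120 N, or if a joint passes its speed limit or range.

## Working session

There is one attempt and no reset: what is moved stays moved. The work goes in short steps, Python scripts to look and compute and a tool call to move; the robot and the scene stay as the last step left them, time stands still between calls to the robot, and variables do not carry over. Pictures are saved under pics/ and viewed, about 8 in all and at most 12, crops included, and the job is handed in when it is done.

Besides the shell and the picture viewer there is one more tool, called after "Emit:" by a JSON object that holds its "method" and its "body", one argument or row to a line. arm_command: Moves the arm, as the interface text tells. Its arguments: {"type":"object","properties":{"commands":{"type":"array","items":{"type":"number"}},"force":{"type":"number"}},"required":["commands"]}

```bash
mkdir -p pics
python3 - <<'E'
from workcell import manip
import cv2
for n in("top","side"):
    cv2.imwrite(f"pics/{n}0.png",manip.camera(n)[:,:,::-1]); m=manip.camera_model(n); print(n,m)
s=manip.sense(); print(s, manip.tip_extent)
E
```

```text
top {'K': array([[445.92840952,   0.        , 324.67727447],
       [  0.        , 445.92840952, 246.29810084],
       [  0.        ,   0.        ,   1.        ]]), 'rvec': array([ 2.08760988, -2.11043556,  0.24534376]), 'tvec': array([  4.19539048, 567.85856496, 680.3472674 ])}
side {'K': array([[497.20477226,   0.        , 320.79899178],
       [  0.        , 497.20477226, 234.15452851],
       [  0.        ,   0.        ,   1.        ]]), 'rvec': array([ 0.82196145, -2.39459312,  1.26350869]), 'tvec': array([463.64459174, 247.09781476, 574.24263257])}
{'clock': 0.1, 'qpos': array([-1.31897508e+00,  3.42649470e-01,  1.52488317e+00,  9.18940908e-06,
        1.27538002e+00, -1.45956115e-01]), 'joint_velocities': array([-0.00061871, -0.00070864, -0.00265435,  0.00120416,  0.00016614,
        0.0011322 ]), 'joint_efforts': array([ 2.18480855e-03, -4.34447551e+01, -2.46489733e+01,  7.22737230e-07,
        4.71025152e-03,  1.91503688e-05]), 'eef_pos': array([ 203.32704092, -483.65453046,  221.91068689]), 'tcp_rot': array([-0.13973082,  0.69363365, -0.69270125,  0.13968764]), 'contact_force': array([ 0.5480502 ,  0.39665152, -0.23855246]), 'torque': array([ 0.01583742,  0.00346461, -0.01798439]), 'grip_width': 85.40050821630693} 22.0
```

View pics/top0.png

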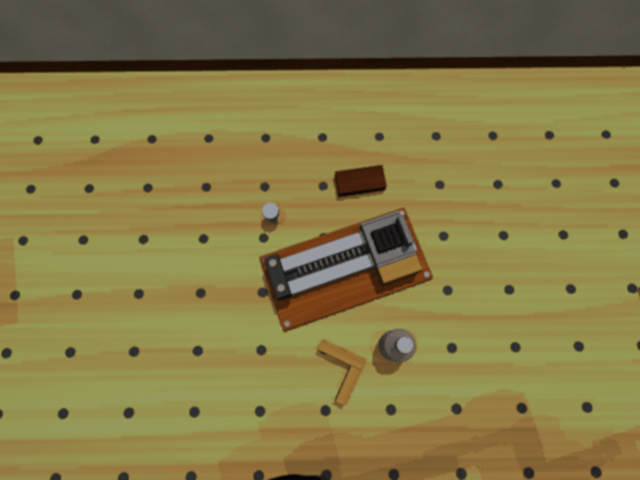

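View pics/side0.png

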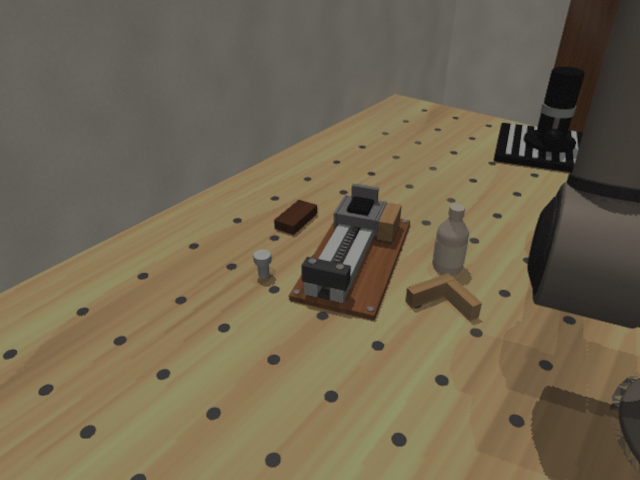

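The top view shows the carriage at about (390,240), the end stop at (277,276), the glue bottle at (398,345) and the dog at (270,212). In the side view the ledge is at (365,193) and the end stop at (326,275). Next I'll enlarge both.

Run:
```python
import cv2
a=cv2.imread("pics/top0.png")[200:335,255:440]; b=cv2.imread("pics/side0.png")[180:320,285:415]
cv2.imwrite("pics/c1.png",cv2.resize(a,None,fx=4,fy=4,interpolation=cv2.INTER_CUBIC))
cv2.imwrite("pics/c2.png",cv2.resize(b,None,fx=4,fy=4,interpolation=cv2.INTER_CUBIC))
```

```text
(no output)
```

View pics/c1.png

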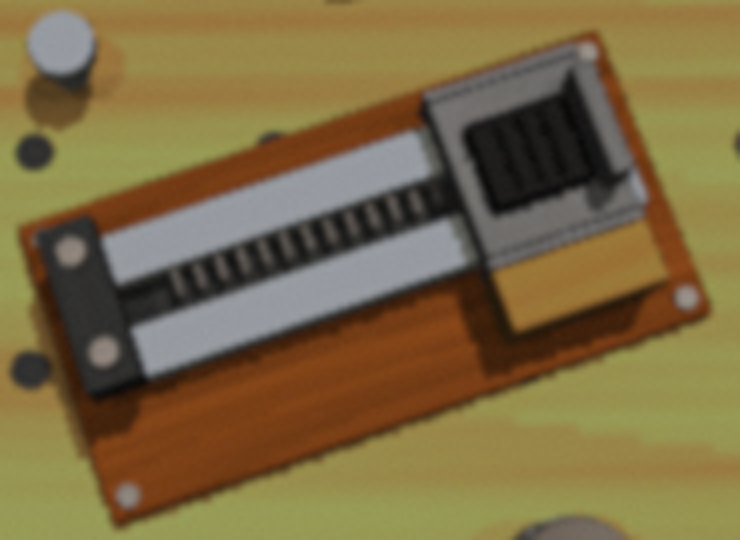

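View pics/c2.png

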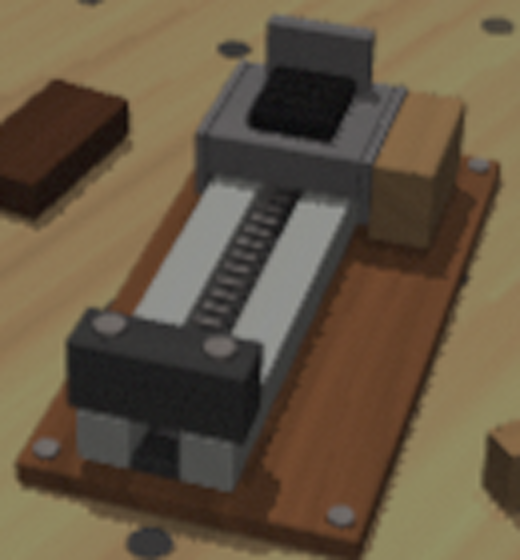

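```bash
cat > h.py <<'E'
import numpy as np,cv2
from workcell import manip
from scipy.optimize import least_squares
M={n:manip.camera_model(n) for n in("top","side")}
def proj(n,P): m=M[n]; return cv2.projectPoints(np.float64(P).reshape(-1,1,3),m["rvec"],m["tvec"],m["K"],None)[0].reshape(-1,2)
def Pm(n): m=M[n]; return m["K"]@np.c_[cv2.Rodrigues(m["rvec"])[0],m["tvec"]]
off={"top":(255,200),"side":(285,180)}
px=lambda n,c: np.array(c)/4-.375+off[n]
E
python3 - <<'E'
from h import *
# name: kind(0 carriage rel front,1 stop rel face), x,y,z, top, side
T=[("stopL",1,25,-36,69,(40,232),(70,343)),("stopR",1,25,36,69,(98,393),(248,376)),
("carFL",0,0,-41,59,(428,98),(200,133)),("carFR",0,0,41,59,(490,262),(365,165)),
("ledL",0,-56,-25,90,(577,70),(268,25)),("ledR",0,-56,25,90,(610,178),(373,36)),
("btFL",0,-9,-20,69,(467,130),(250,118)),("btFR",0,-9,20,69,(497,213),(330,134)),
("btBL",0,-55,-20,69,(568,97),(268,66)),("btBR",0,-55,20,69,None,(355,76))]
for t in T:
    if t[5]:
        X=cv2.triangulatePoints(Pm("top"),Pm("side"),px("top",t[5]),px("side",t[6])); print(t[0],(X[:3]/X[3]).ravel().round(1),"z exp",t[4])
def W(p,t):
    x=(p[4] if t[1] else p[3])+t[2]; c,s=np.cos(p[2]),np.sin(p[2]); return [p[0]+c*x-s*t[3],p[1]+s*x+c*t[3],t[4]]
# p0,p1: point on centre line; p[3] front, p[4] = stop face (free), origin fixed so front+0
def res(p,full=False):
    q=[p[0],p[1],p[2],0,p[3]]; r=[]
    for t in T:
        for n,c in(("top",t[5]),("side",t[6])):
            if c: r.append(proj(n,W(q,t))[0]-px(n,c))
    return np.array(r) if full else np.ravel(r)
X=None
best=min((least_squares(res,[550,-100,a,100],loss="soft_l1") for a in(0,1.57,3.14,-1.57)),key=lambda s:s.cost)
p=best.x; print(p, best.cost); print(res(p,True).round(1).tolist())
q=[p[0],p[1],p[2],0,p[3]]
for n,t in(("button",(0,0,-32,0,69)),("ledge",(0,0,-56,0,75)),("stop",(0,1,0,0,60))): print(n,np.round(W(q,t),1))
print("joint",150-p[3])
s=manip.sense(); from scipy.spatial.transform import Rotation as R
print(R.from_quat(s["tcp_rot"]).as_matrix().round(3))
E
```

```text
stopL [548.8  97.7  67. ] z exp 69
stopR [482.4  73.1  67.6] z exp 69
carFL [608.3 -65.7  57.7] z exp 59
carFR [536.3 -89.9  56.4] z exp 59
ledL [ 612.5 -124.7   85.6] z exp 90
ledR [ 563.6 -135.3   91.9] z exp 90
btFL [592.1 -81.2  64.1] z exp 69
btFR [556.3 -92.5  63.5] z exp 69
btBL [ 608.7 -123.    65.5] z exp 69
[569.99030803 -76.55235087   1.8960964  146.29487314] 15.572988311210521
[[0.3, -0.2], [-0.6, -1.4], [-0.9, 0.5], [0.4, 0.0], [-1.3, -0.6], [-0.9, -0.2], [0.3, 3.0], [2.3, -0.2], [-1.8, -0.8], [-0.0, -1.2], [1.3, 0.1], [0.2, 0.3], [-1.2, -0.6], [-0.6, -1.7], [-0.2, 0.6], [1.0, -1.9], [-0.9, -1.0], [2.1, -0.8], [1.2, 0.2]]
button [ 580.2 -106.9   69. ]
ledge [ 587.9 -129.6   75. ]
stop [523.2  62.1  60. ]
joint 3.705126861020233
[[-0.922 -0.     0.387]
 [-0.387  0.001 -0.922]
 [-0.    -1.    -0.001]]
```

The carriage faces fit well, with rail yaw about 109° and the carriage joint at about 0–4 mm. My plan is to straddle the 10 mm ledge with partly closed fingers. The front finger then presses the button while the rear one pushes the ledge.

Emit:
{"method": "arm_command", "body": {
  "commands": [-5,0,-1.7,0,0.72,-10,0,-3.4,0,0.72,-15,0,-5.1,0,0.72,-20,0,-6.8,0,0.72,-25,0,-8.5,0,0.72],
  "force": 40
}}

```text
clock: 0.72
eef_pos: [401.9, -307.4, 222.2]
tcp_rot: [-0.14, 0.693, -0.693, 0.14]
contact_force: [0.7, -1.1, 1.0]
grip_width: 23.9
```

Emit:
{"method": "arm_command", "body": {
  "commands": [-5,0,-1.7,1,0.72,-10,0,-3.4,2,0.72,-15,0,-5.1,3,0.72,-20,0,-6.8,3.8,0.72,-24.2,2,-8.7,3.8,0.72]
}}

```text
clock: 1.35
eef_pos: [592.4, -133.7, 203.2]
tcp_rot: [0.116, -0.697, 0.698, -0.118]
contact_force: [0.3, -0.7, 0.2]
grip_width: 23.9
```

```bash
cat >> h.py <<'E'
from scipy.spatial.transform import Rotation as R
def st(tgt=None):
    s=manip.sense(); A=R.from_quat(s["tcp_rot"]).as_matrix()
    print(s["clock"],s["eef_pos"].round(1),"F",s["contact_force"].round(1),"w",round(s["grip_width"],1),"x ang",np.degrees(np.arctan2(A[1,0],A[0,0])).round(2), A[2].round(3))
    if tgt is not None: print("shift cm",(A.T@(np.array(tgt)-s["eef_pos"])/10).round(2))
E
python3 -c "
from h import *
st([590.5,-135,140])"
```

```text
1.35 [ 592.4 -133.7  203.2] F [ 0.3 -0.7  0.2] w 23.9 x ang -160.99 [-0.002 -1.     0.002]
shift cm [0.24 6.32 0.05]
```

Emit:
{"method": "arm_command", "body": {
  "commands": [0.1,2,0.05,0,0.72,0.2,4,0.05,0,0.72,0.2,6,0.05,0,0.72,0.2,7.5,0.05,0,0.72,0.2,7.5,0.05,0,0.72]
}}

```text
clock: 1.98
eef_pos: [587.9, -135.8, 126.2]
tcp_rot: [-0.117, 0.698, -0.697, 0.116]
contact_force: [0.1, 0.4, 0.0]
grip_width: 23.9
```

```bash
python3 -c "
from h import *
st([590.5,-135,100])
a=manip.camera('top')[170:290,320:460,::-1];b=manip.camera('side')[90:240,290:430,::-1]
a=cv2.resize(a,(560,480),interpolation=2);b=cv2.resize(b,(560,600),interpolation=2)
cv2.imwrite('pics/d1.png',b);cv2.imwrite('pics/d0.png',a)"
```

```text
1.975 [ 587.9 -135.8  126.2] F [0.1 0.4 0. ] w 23.9 x ang -161.01 [ 0.002 -1.    -0.002]
shift cm [-0.28  2.62  0.02]
```

View pics/d1.png

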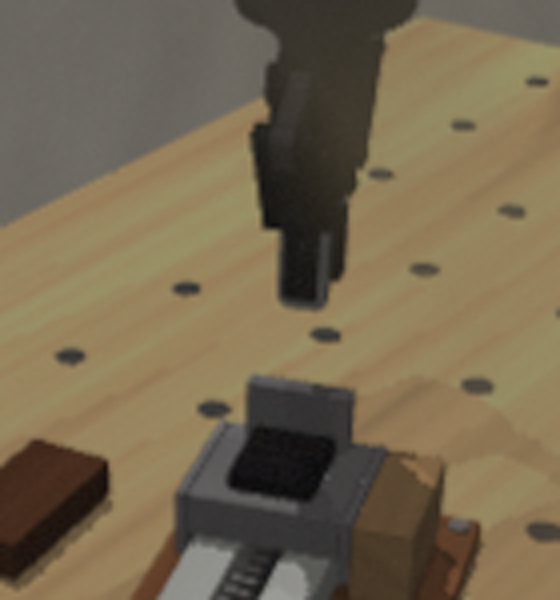

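The front fingertip's bottom edge is at about crop (302,303), px (365,166), laterally in line with the ledge (crop centre 301). Next I'll check the along-rail position by projection.

```bash
python3 -c "
from h import *
s=manip.sense();p=s['eef_pos'];u=np.array([-.326,.946,0])
for d in(12,19,26.5):
  for z in(100,104,108):
    P=p+u*d;P[2]=z;print(d,z,((proj('side',P)[0]-[290,90])*4).round(),((proj('top',P)[0]-[320,170])*4).round())
"
```

```text
12 100 [299. 374.] [323. 241.]
12 104 [300. 366.] [325. 238.]
12 108 [300. 358.] [327. 236.]
19 100 [295. 381.] [307. 247.]
19 104 [296. 373.] [309. 244.]
19 108 [296. 365.] [310. 242.]
26.5 100 [291. 388.] [290. 253.]
26.5 104 [291. 381.] [291. 250.]
26.5 108 [292. 373.] [293. 248.]
```

View pics/d0.png

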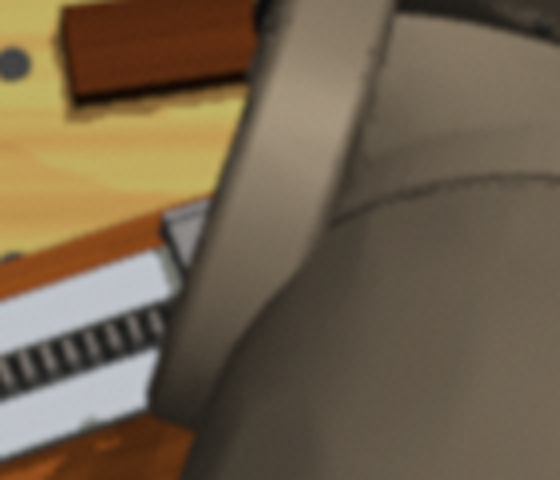

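The fingertip appears about 35 mm higher than the pose predicts, so I'll look again before descending.

```bash
python3 -c "
from h import *
st()
b=manip.camera('side')[:,:,::-1].copy();a=manip.camera('top')[:,:,::-1].copy()
s=manip.sense();p=s['eef_pos'];A=R.from_quat(s['tcp_rot']).as_matrix()
for n,im in(('side',b),('top',a)):
  for y,c in((22,(0,0,255)),(0,(0,255,0)),(-51,(255,0,0)),(-150,(255,0,255))):
    q=proj(n,p+A[:,1]*y)[0];cv2.circle(im,tuple(int(v) for v in q),2,c,-1)
o=np.hstack([cv2.resize(b[20:260,280:480],(400,480)),cv2.resize(a[100:340,250:450],(400,480))])
cv2.imwrite('pics/e.png',o)"
```

```text
2.075 [ 588.9 -136.1  128. ] F [-0.  -0.4 -0.6] w 24.3 x ang -161.01 [-0.001 -1.     0.   ]
```

View pics/e.png

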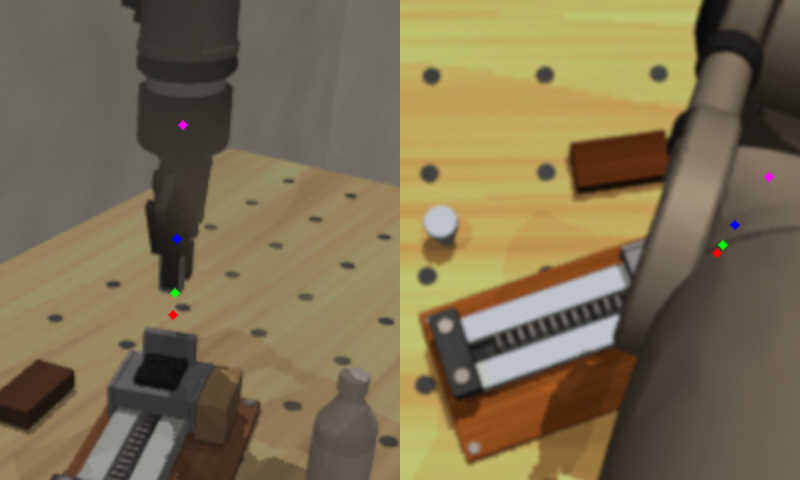

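Emit:
{"method": "arm_command", "body": {
  "commands": [-0.1,0.3,0,0,0.72,-0.2,0.6,0,0,0.72,-0.2,0.9,0,0,0.72,-0.2,1.2,0,0,0.72,-0.2,1.5,0,0,0.72]
}}

```text
clock: 2.8
eef_pos: [590.5, -135.3, 112.2]
tcp_rot: [-0.117, 0.697, -0.697, 0.117]
contact_force: [1.0, -0.5, -0.1]
grip_width: 23.9
```

Emit:
{"method": "arm_command", "body": {
  "commands": [0,0.2,0,0,0.72,0,0.4,0,0,0.72,0,0.6,0,0,0.72,0,0.8,0,0,0.72,0,0.8,0,0,0.72]
}}

```text
clock: 3.42
eef_pos: [590.4, -135.3, 104.3]
tcp_rot: [-0.117, 0.697, -0.697, 0.117]
contact_force: [0.2, -0.6, -0.5]
grip_width: 24.1
```

```bash
python3 -c "
from h import *
st()
b=manip.camera('side')[120:260,290:430,::-1].copy()
cv2.imwrite('pics/f.png',cv2.resize(b,None,fx=4,fy=4,interpolation=2))"
```

```text
3.425 [ 590.4 -135.3  104.3] F [ 0.2 -0.6 -0.5] w 24.1 x ang -161.01 [ 0. -1. -0.]
```

View pics/f.png

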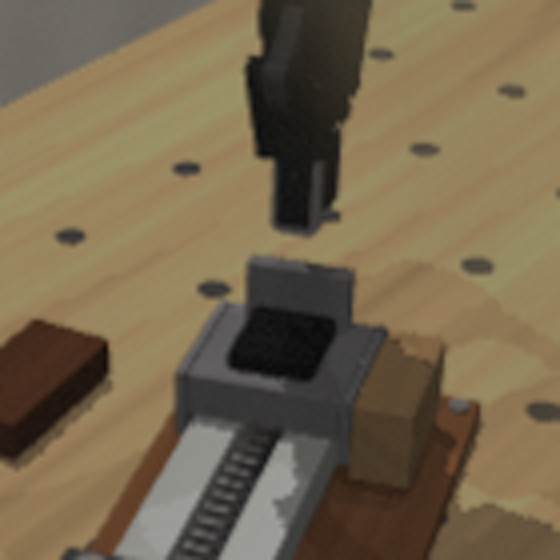

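The tip, at crop (297,232), still shows above the ledge's top edge (row 265), and there is no contact. I'll descend carefully and look at which one occludes the other.

Emit:
{"method": "arm_command", "body": {
  "commands": [0,0.2,0,0,0.72,0,0.4,0,0,0.72,0,0.6,0,0,0.72,0,0.8,0,0,0.72,0,1.0,0,0,0.72]
}}

```text
clock: 4.1
eef_pos: [590.5, -135.3, 94.3]
tcp_rot: [0.117, -0.697, 0.697, -0.117]
contact_force: [-1.2, 0.6, -0.6]
grip_width: 24.2
```

Emit:
{"method": "arm_command", "body": {
  "commands": [0,0.2,0,0,0.72,0,0.4,0,0,0.72,0,0.6,0,0,0.72,0,0.8,0,0,0.72,0,1.0,0,0,0.72]
}}

```text
clock: 4.72
eef_pos: [590.5, -135.3, 84.3]
tcp_rot: [0.117, -0.697, 0.697, -0.117]
contact_force: [-0.3, 0.7, -0.1]
grip_width: 23.9
```

```bash
python3 -c "
from h import *
st()
b=manip.camera('side')[140:260,310:410,::-1].copy()
cv2.imwrite('pics/g.png',cv2.resize(b,None,fx=5,fy=5,interpolation=2))"
```

```text
4.725 [ 590.5 -135.3   84.3] F [-0.3  0.7 -0.1] w 23.9 x ang -161.01 [ 0. -1.  0.]
```

View pics/g.png

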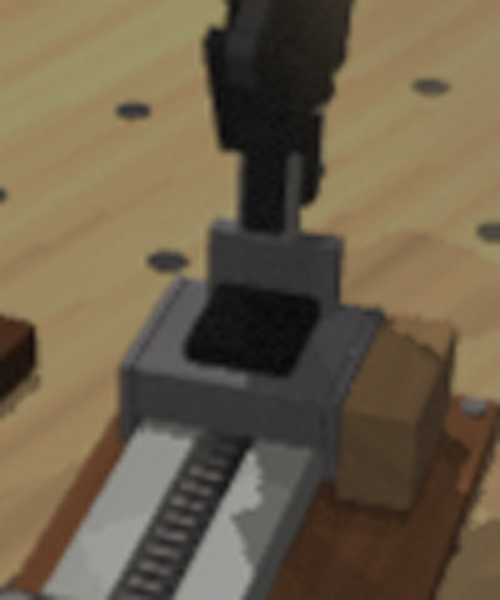

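Emit:
{"method": "arm_command", "body": {
  "commands": [0,0.15,0,0,0.72,0,0.3,0,0,0.72,0,0.45,0,0,0.72,0,0.6,0,0,0.72,0,0.6,0,0,0.72]
}}

```text
clock: 5.4
eef_pos: [590.4, -135.3, 78.3]
tcp_rot: [-0.117, 0.697, -0.697, 0.117]
contact_force: [0.6, 0.3, -0.5]
grip_width: 23.8
```

```bash
python3 -c "
from h import *
st()
b=manip.camera('side');cv2.imwrite('pics/side6.png',b[:,:,::-1])
a=cv2.imread('pics/side0.png',0).astype(int);b=cv2.imread('pics/side6.png',0).astype(int)
for r in range(176,206):print(r,a[r,352:380:2],b[r,352:380:2])"
```

```text
5.4 [ 590.4 -135.3   78.3] F [ 0.6  0.3 -0.5] w 23.8 x ang -161.01 [ 0. -1. -0.]
176 [126 126 126 125 127 127 130 131 127 122 121 126 129 127] [136 136 136  57  18  21  23  18  60  36  22 119 138 137]
177 [127 127 125 125 126 129 130 129 124 121 125 128 127 127] [137 135 136  58  15  22  23  23  62  33  24 123 138 136]
178 [126 125 125 127 130 131 130 124 122 124 126 127 128 127] [136 136 136  56  21  20  20  21  62  32  22 123 138 138]
179 [126 126 126 127 130 128 126 122 124 127 128 128 128 130] [135 136 136  51  19  18  18  18  60  30  20 122 137 139]
180 [128 126 128 131 128 125 123 123 126 129 128 129 129 128] [136 137 139  51  19  21  18  17  59  30  22 124 138 137]
181 [125 129 129 129 124 121 122 126 128 127 128 129 130 125] [137 138 140  44  21  19  20  22  62  28  21 127 139 136]
182 [127 128 131 125 122 122 125 128 128 127 128 129 127 121] [137 137 141  46  19  21  19  26  61  27  45 135 136 130]
183 [123 117 121 115 115 124 126 128 128 128 129 127 121 114] [132 123 126  45  18  19  21  30  62  35  92 137 130 123]
184 [109  93  99  98 100 120 121 120 127 129 129 122 115 11
[... 1488 characters left out ...]
6 49 55 56 99]
199 [ 33  24  23  23  24  19  23  17  19  24  34  50  51 108] [ 36  21  20  16  19  17  17  14  14  22  35  53  56 102]
200 [ 26  22  17  20  20  21  22  22  21  21  19  45  51 100] [25 23 18 18 15 12 12 14 16 17 15 49 55 91]
201 [24 24 21 18 24 15 19 22 25 20 21 44 51 78] [19 21 21 20 14 16 17 16 16 12 15 48 55 57]
202 [18 20 21 21 21 19 23 24 19 18 15 43 51 77] [21 22 15 20 15 13 16 15 17 13 11 47 55 64]
203 [21 22 18 17 17 17 24 22 20 18 16 47 57 59] [22 25 16 15 13 16 12 12 17 15 11 52 60 65]
204 [23 18 21 23 21 20 20 20 21 20 16 60 60 60] [23 20 20 17 11 10 15 14 13 13 16 59 66 66]
205 [21 16 24 25 24 19 22 18 17 17 22 74 74 67] [21 18 23 17 10 18 13 15 16 13 27 64 66 66]
```

```bash
python3 -c "
from h import *
p=manip.sense()['eef_pos'];u=np.array([-.326,.946,0]);v=np.array([-.946,-.326,0])
for sh in(0,-10,-20,-30,-45):
 for d in(-26.5,-12,12,26.5):
  for z in (56,70,85,90,95):
    P=p+u*(d+sh);P[2]=z;q=proj('side',P)[0]
    print(sh,d,z,q.round(1),end=' ; ')
  print()
"
```

```text
0 -26.5 56 [368.1 194.5] ; 0 -26.5 70 [368.4 188.1] ; 0 -26.5 85 [368.8 181.1] ; 0 -26.5 90 [368.9 178.7] ; 0 -26.5 95 [369.  176.4] ; 
0 -12 56 [366.1 198.1] ; 0 -12 70 [366.5 191.6] ; 0 -12 85 [366.8 184.6] ; 0 -12 90 [367.  182.2] ; 0 -12 95 [367.1 179.8] ; 
0 12 56 [362.8 204.3] ; 0 12 70 [363.1 197.7] ; 0 12 85 [363.5 190.6] ; 0 12 90 [363.6 188.2] ; 0 12 95 [363.7 185.8] ; 
0 26.5 56 [360.8 208.1] ; 0 26.5 70 [361.1 201.5] ; 0 26.5 85 [361.4 194.3] ; 0 26.5 90 [361.5 191.9] ; 0 26.5 95 [361.6 189.5] ; 
-10 -26.5 56 [369.4 192.1] ; -10 -26.5 70 [369.7 185.7] ; -10 -26.5 85 [370.1 178.7] ; -10 -26.5 90 [370.2 176.4] ; -10 -26.5 95 [370.4 174. ] ; 
-10 -12 56 [367.5 195.6] ; -10 -12 70 [367.8 189.2] ; -10 -12 85 [368.2 182.2] ; -10 -12 90 [368.3 179.8] ; -10 -12 95 [368.4 177.4] ; 
-10 12 56 [364.2 201.7] ; -10 12 70 [364.5 195.2] ; -10 12 85 [364.9 188.1] ; -10 12 90 [365.  185.7] ; -10 12 95 [365.1 183.3] ; 
-10 26.5 56 [362.2 205.5] ; -10 26.5 70 [362.5 198.9] ; -10 26.5 85 [362.8 191.8] ; -10 26.5 90 [363.  189.3] ; -10 26.5 95 [363.1 186.9] ; 
-20 -26.5 56 [370.7 189.7] ; -20
[... 928 characters left out ...]
.4] ; 
-30 26.5 56 [365.  200.3] ; -30 26.5 70 [365.3 193.8] ; -30 26.5 85 [365.7 186.7] ; -30 26.5 90 [365.8 184.3] ; -30 26.5 95 [365.9 181.9] ; 
-45 -26.5 56 [373.8 183.8] ; -45 -26.5 70 [374.2 177.6] ; -45 -26.5 85 [374.6 170.7] ; -45 -26.5 90 [374.7 168.4] ; -45 -26.5 95 [374.9 166.1] ; 
-45 -12 56 [372.  187.2] ; -45 -12 70 [372.4 180.9] ; -45 -12 85 [372.8 174. ] ; -45 -12 90 [372.9 171.7] ; -45 -12 95 [373.  169.3] ; 
-45 12 56 [368.9 192.9] ; -45 12 70 [369.3 186.5] ; -45 12 85 [369.7 179.6] ; -45 12 90 [369.8 177.2] ; -45 12 95 [369.9 174.8] ; 
-45 26.5 56 [367.  196.5] ; -45 26.5 70 [367.3 190. ] ; -45 26.5 85 [367.7 183. ] ; -45 26.5 90 [367.8 180.7] ; -45 26.5 95 [368.  178.3] ;
```

The front finger clearly passes in front of the ledge (rim at row 190) and the rear fingertip is at about row 183. So both straddle it, with the tips at z≈88, about 32 mm higher than the stated tip offset suggests. I'll continue on contact force.

Emit:
{"method": "arm_command", "body": {
  "commands": [0,0.2,0,0,0.72,0,0.4,0,0,0.72,0,0.6,0,0,0.72,0,0.8,0,0,0.72,0,0.8,0,0,0.72]
}}

```text
clock: 6.08
eef_pos: [590.4, -135.3, 70.3]
tcp_rot: [-0.117, 0.697, -0.697, 0.117]
contact_force: [-0.1, -0.5, 0.7]
grip_width: 23.9
```

```bash
python3 -c "
from h import *
st()
b=manip.camera('side')[150:240,320:400,::-1].copy()
cv2.imwrite('pics/i.png',cv2.resize(b,None,fx=6,fy=6,interpolation=2))"
```

```text
6.075 [ 590.4 -135.3   70.3] F [-0.1 -0.5  0.7] w 23.9 x ang -161.01 [ 0. -1. -0.]
```

View pics/i.png

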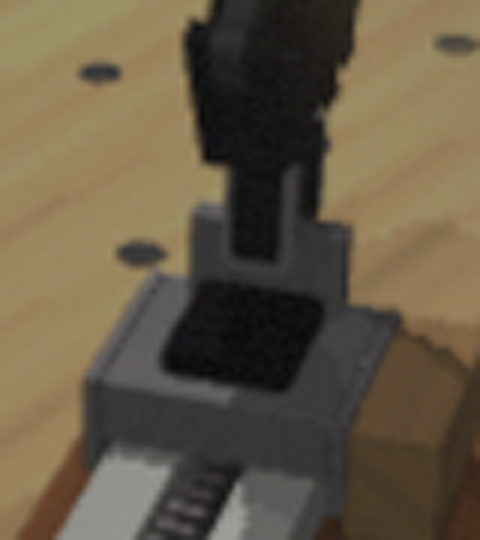

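The view shows a clean straddle: the front finger's tip (crop (260,265)) is in front of the ledge, and the rear one is behind it. The button's back edge is at row 285. I'll press on down.

Emit:
{"method": "arm_command", "body": {
  "commands": [0,0.2,0,0,0.72,0,0.4,0,0,0.72,0,0.6,0,0,0.72,0,0.8,0,0,0.72,0,0.9,0,0,0.72]
}}

```text
clock: 6.75
eef_pos: [590.5, -135.3, 61.3]
tcp_rot: [-0.117, 0.697, -0.697, 0.117]
contact_force: [-1.0, 0.2, -0.3]
grip_width: 24.0
```

Emit:
{"method": "arm_command", "body": {
  "commands": [0,0.1,0,0,0.72,0,0.2,0,0,0.72,0,0.3,0,0,0.72,0,0.3,0,0,0.72,0,0.3,0,0,0.72]
}}

```text
clock: 7.38
eef_pos: [590.6, -135.4, 58.6]
tcp_rot: [0.117, -0.697, 0.697, -0.117]
contact_force: [-0.5, 0.6, 2.0]
grip_width: 23.9
```

Emit:
{"method": "arm_command", "body": {
  "commands": [0,0.1,0,0,0.72,0,0.2,0,0,0.72,0,0.3,0,0,0.72,0,0.3,0,0,0.72,0,0.3,0,0,0.72]
}}

```text
clock: 8.0
eef_pos: [590.6, -135.4, 55.6]
tcp_rot: [0.117, -0.697, 0.697, -0.117]
contact_force: [-0.5, -0.4, 3.1]
grip_width: 24.1
```

Emit:
{"method": "arm_command", "body": {
  "commands": [0,0.1,0,0,0.72,0,0.2,0,0,0.72,0,0.3,0,0,0.72,0,0.3,0,0,0.72,0,0.3,0,0,0.72]
}}

```text
clock: 8.62
eef_pos: [590.6, -135.4, 52.6]
tcp_rot: [0.117, -0.697, 0.697, -0.117]
contact_force: [-0.3, -0.2, 4.5]
grip_width: 23.8
```

Emit:
{"method": "arm_command", "body": {
  "commands": [0,0.1,0,0,0.72,0,0.15,0,0,0.72,0,0.2,0,0,0.72,0,0.2,0,0,0.72,0,0.2,0,0,0.72]
}}

```text
clock: 9.25
eef_pos: [590.8, -135.5, 51.9]
tcp_rot: [0.116, -0.697, 0.698, -0.117]
contact_force: [-2.8, 0.3, 14.0]
grip_width: 24.1
```

Fully pressed: 14 N at the bottom, after a spring ramp of about 2 to 4.5 N. Now I'll push along the rail (tool −z).

Emit:
{"method": "arm_command", "body": {
  "commands": [0,0,-0.5,0,0.72,0,0,-1.3,0,0.72,0,0,-2.1,0,0.72,0,0,-2.9,0,0.72,0,0,-3.7,0,0.72]
}}

```text
clock: 9.88
eef_pos: [579.0, -100.8, 52.0]
tcp_rot: [0.116, -0.697, 0.698, -0.117]
contact_force: [-3.6, -1.8, 13.8]
grip_width: 23.8
```

```bash
python3 -c "
from h import *
st()
b=manip.camera('side')[150:310,290:410,::-1].copy()
cv2.imwrite('pics/j.png',cv2.resize(b,None,fx=3.5,fy=3.5,interpolation=2))"
```

```text
9.875 [ 579.  -100.8   52. ] F [-3.6 -1.8 13.8] w 23.8 x ang -161.0 [-0.001 -1.     0.002]
```

View pics/j.png

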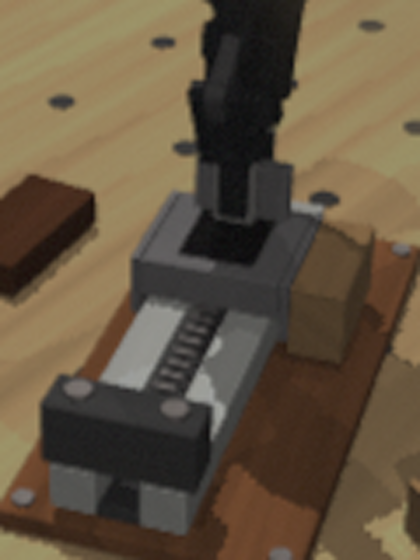

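The carriage moves with the fingers and the button stays down. About 110 mm of travel remains.

Emit:
{"method": "arm_command", "body": {
  "commands": [0,0,-1,0,0.72,0,0,-2,0,0.72,0,0,-3,0,0.72,0,0,-4,0,0.72,0,0,-5,0,0.72]
}}

```text
clock: 10.55
eef_pos: [562.9, -53.3, 52.0]
tcp_rot: [0.116, -0.697, 0.698, -0.117]
contact_force: [-2.8, -2.1, 13.8]
grip_width: 24.0
```

Emit:
{"method": "arm_command", "body": {
  "commands": [0,0,-1,0,0.72,0,0,-2,0,0.72,0,0,-3,0,0.72,0,0,-4,0,0.72,0,0,-4.6,0,0.72]
}}

```text
clock: 11.18
eef_pos: [548.0, -9.5, 51.9]
tcp_rot: [0.116, -0.697, 0.698, -0.118]
contact_force: [-2.4, -1.7, 14.2]
grip_width: 23.7
```

Emit:
{"method": "arm_command", "body": {
  "commands": [0,0,-0.3,0,0.72,0,0,-0.6,0,0.72,0,0,-0.9,0,0.72,0,0,-1.2,0,0.72,0,0,-1.2,0,0.72]
}}

```text
clock: 11.8
eef_pos: [544.1, 1.8, 51.9]
tcp_rot: [0.116, -0.697, 0.698, -0.118]
contact_force: [-1.3, -1.1, 14.0]
grip_width: 23.9
```

Emit:
{"method": "arm_command", "body": {
  "commands": [0,0,-0.2,0,0.72,0,0,-0.4,0,0.72,0,0,-0.6,0,0.72,0,0,-0.6,0,0.72,0,0,-0.6,0,0.72]
}}

```text
clock: 12.42
eef_pos: [542.5, 6.8, 51.9]
tcp_rot: [0.116, -0.697, 0.698, -0.118]
contact_force: [-1.6, -3.1, 14.8]
grip_width: 23.9
```

Emit:
{"method": "arm_command", "body": {
  "commands": [0,0,-0.2,0,0.72,0,0,-0.3,0,0.72,0,0,-0.4,0,0.72,0,0,-0.4,0,0.72,0,0,-0.4,0,0.72]
}}

```text
clock: 13.05
eef_pos: [542.3, 9.3, 52.1]
tcp_rot: [0.115, -0.696, 0.699, -0.118]
contact_force: [1.2, -9.2, 11.1]
grip_width: 23.7
```

Emit:
{"method": "arm_command", "body": {
  "commands": [0,0,-0.1,0,0.72,0,0,-0.2,0,0.72,0,0,-0.3,0,0.72,0,0,-0.4,0,0.72,0,0,-0.4,0,0.72]
}}

```text
clock: 13.68
eef_pos: [541.4, 13.2, 52.1]
tcp_rot: [0.115, -0.696, 0.699, -0.119]
contact_force: [3.1, -7.6, 11.3]
grip_width: 24.0
```

```bash
python3 -c "
from h import *
st()
b=manip.camera('side')[180:310,290:410,::-1].copy()
cv2.imwrite('pics/k.png',cv2.resize(b,None,fx=4.5,fy=4.5,interpolation=2))"
```

```text
13.675 [541.4  13.2  52.1] F [ 3.1 -7.6 11.3] w 24.0 x ang -161.0 [-0.005 -1.     0.005]
```

View pics/k.png

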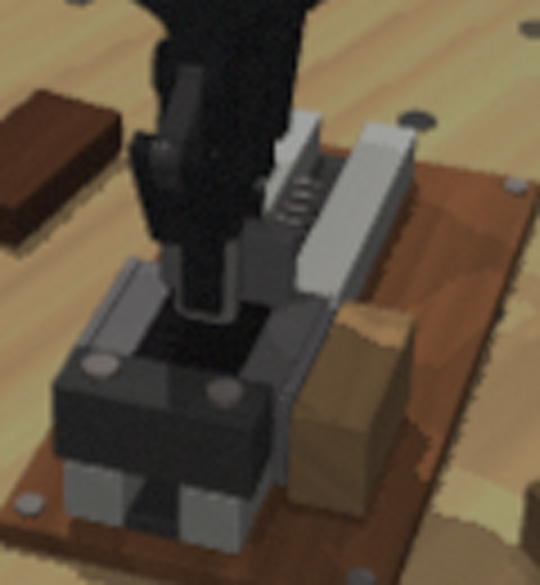

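The carriage is up against the end stop, and the finger slips on the button with a steady ~8 N push, so it's blocked by the stop. I'll let go straight up.

Emit:
{"method": "arm_command", "body": {
  "commands": [0,-0.3,0,0,0.72,0,-0.7,0,0,0.72,0,-1.1,0,0,0.72,0,-1.6,0,0,0.72,0,-2.2,0,0,0.72]
}}

```text
clock: 14.35
eef_pos: [538.4, 13.9, 71.4]
tcp_rot: [0.117, -0.697, 0.698, -0.116]
contact_force: [1.9, -6.8, -4.7]
grip_width: 24.0
```

Emit:
{"method": "arm_command", "body": {
  "commands": [0,-2,0,0,0.72,0,-4,0,0,0.72,0,-7,0,0,0.72,0,-10,0,0,0.72,0,-12,0,0,0.72]
}}

```text
clock: 14.98
eef_pos: [538.4, 15.4, 193.1]
tcp_rot: [-0.117, 0.698, -0.697, 0.117]
contact_force: [0.2, -0.7, -0.3]
grip_width: 23.9
```

Emit:
{"method": "arm_command", "body": {
  "commands": [3,-1,4,0,0.72,7,-1,8,0,0.72,12,-1,12,0,0.72,16,-1,16,0,0.72,16,-1,16,0,0.72]
}}

```text
clock: 15.6
eef_pos: [437.6, -190.8, 201.8]
tcp_rot: [-0.115, 0.698, -0.697, 0.114]
contact_force: [-0.1, 0.5, 0.5]
grip_width: 24.1
```

```bash
python3 -c "
from h import *
st()
a=manip.camera('top')[:,:,::-1];b=manip.camera('side')[:,:,::-1]
cv2.imwrite('pics/l.png',np.hstack([cv2.resize(a[150:420,240:440],(400,540)),cv2.resize(b[180:330,250:480],(400,540))[:,:]]))"
```

```text
15.6 [ 437.6 -190.8  201.8] F [-0.1  0.5  0.5] w 24.1 x ang -161.32 [ 0.002 -1.    -0.001]
```

The picture limit is reached, so I'll do the last check numerically: template-match the loose things, and compare the carriage patch with its starting look, shifted along the rail.

Run:
```python
from h import *
A={n:cv2.imread(f"pics/{n}0.png") for n in("top","side")}
B={n:np.ascontiguousarray(manip.camera(n)[:,:,::-1]) for n in("top","side")}
box={"top":dict(offcut=(330,160,392,200),dog=(258,200,282,226),glue=(378,328,418,364),corner=(314,336,368,408)),
"side":dict(offcut=(272,198,320,236),dog=(250,247,275,284),glue=(430,202,472,276),corner=(404,272,484,320))}
for n in box:
  for k,(x,y,X,Y) in box[n].items():
    r=cv2.matchTemplate(B[n][y-12:Y+12,x-12:X+12],A[n][y:Y,x:X],cv2.TM_CCOEFF_NORMED);_,v,_,l=cv2.minMaxLoc(r);print(n,k,"shift",l[0]-12,l[1]-12,"score",round(v,2))
# carriage: warp the start picture's top-face plane by a slide s, compare (ledge 90, block/top 59, button 69/61)
u=np.array([np.cos(1.9024),np.sin(1.9024),0]);v=np.array([-u[1],u[0],0]);bt=np.array([580.5,-107,0])
for n in("top","side"):
 for name,z0,z1,f in(("carriage top",59,59,(-30,26,22,39)),("carriage+block",59,59,(-30,26,24,60)),("button up",69,69,(-22,22,-19,19)),("ledge top",90,90,(-34,-24,-25,25))):
  out=[]
  for s in np.arange(138,156,1.):
    g=np.array([[bt+u*(a)+v*b+[0,0,z0] for b in np.arange(f[2]-8,f[3]+8)] for a in np.arange(f[0]-8,f[1]+8)])
    m0=proj(n,g.reshape(-1,3)).reshape(*g.shape[:2],2).astype(np.float32);m1=proj(n,(g+u*s+[0,0,z1-z0]).reshape(-1,3)).reshape(*g.shape[:2],2).astype(np.float32)
    a=cv2.remap(cv2.cvtColor(A[n],6),m0,None,1);b=cv2.remap(cv2.cvtColor(B[n],6),m1,None,1)
    out.append((np.corrcoef(a.ravel(),b.ravel())[0,1].round(3),s))
  print(n,name,sorted(out)[::-1][:3])
# button height: correlation over rise at best slide, side view
for dz in(-10,-8,-6,-4,-2,0,2):
  c=[]
  for s in range(140,153):
    g=np.array([[bt+u*a+v*b+[0,0,69] for b in np.arange(-19,20)] for a in np.arange(-9,30)])
    h=lambda G:proj("side",G.reshape(-1,3)).reshape(39,39,2).astype(np.float32)
    c.append((np.corrcoef(cv2.remap(cv2.cvtColor(A["side"],6),h(g),None,1).ravel(),cv2.remap(cv2.cvtColor(B["side"],6),h(g+u*s+[0,0,dz]),None,1).ravel())[0,1].round(3),s))
  print("dz",dz,max(c))
```

```text
top offcut shift 0 0 score 1.0
top dog shift 0 0 score 1.0
top glue shift 0 0 score 0.98
top corner shift 0 0 score 0.72
side offcut shift 0 0 score 1.0
side dog shift 0 0 score 1.0
side glue shift 0 0 score 0.96
side corner shift 0 0 score 0.91
top carriage top [(np.float64(0.952), np.float64(150.0)), (np.float64(0.943), np.float64(151.0)), (np.float64(0.932), np.float64(149.0))]
top carriage+block [(np.float64(0.963), np.float64(150.0)), (np.float64(0.948), np.float64(151.0)), (np.float64(0.939), np.float64(149.0))]
top button up [(np.float64(0.876), np.float64(150.0)), (np.float64(0.873), np.float64(151.0)), (np.float64(0.855), np.float64(149.0))]
top ledge top [(np.float64(0.696), np.float64(151.0)), (np.float64(0.685), np.float64(150.0)), (np.float64(0.669), np.float64(152.0))]
side carriage top [(np.float64(0.884), np.float64(149.0)), (np.float64(0.883), np.float64(150.0)), (np.float64(0.878), np.float64(148.0))]
side carriage+block [(np.float64(0.857), np.float64(151.0)), (np.float64(0.854), np.float64(150.0)), (np.float64(0.848), np.float64(152.0))]
side button up [(np.float64(0.979), np.float64(150.0)), (np.float64(0.978), np.float64(151.0)), (np.float64(0.977), np.float64(149.0))]
side ledge top [(np.float64(0.775), np.float64(155.0)), (np.float64(0.771), np.float64(154.0)), (np.float64(0.761), np.float64(153.0))]
dz -10 (np.float64(-0.126), 140)
dz -8 (np.float64(-0.007), 140)
dz -6 (np.float64(0.138), 143)
dz -4 (np.float64(0.397), 146)
dz -2 (np.float64(0.611), 148)
dz 0 (np.float64(0.816), 150)
dz 2 (np.float64(0.915), 152)
```

```bash
python3 -c "
from h import *
st(); print(manip.finish_job())"
```

```text
15.8 [ 439.8 -187.1  202.1] F [ 0.7 -0.5  0.9] w 23.4 x ang -160.94 [ 0.    -1.    -0.001]
the job is handed in; nothing more can be done
None
```

I pushed the carriage to the end stop with the button held down, let go, and handed the job in at 15.8 s of the 34 s allowed. No verdict was reported.

**What I did:** I straddled the thumb ledge with the fingers about 24 mm apart. The front finger pressed the button to its bottom: the spring force rose from 2 to 4.5 N, then 14 N once it bottomed. I then slid the carriage until it blocked at the stop, lifted straight up and moved clear.

**Last checks:**
- **Carriage:** in both views most image fits put its travel at 149–151 mm, so it is at the stop. The ledge's top edge fitted poorly in the side view, at 155 mm with a low score.
- **Button:** at the 150 mm position it fits best at its full "up" height. The height fit alone was weak, because it trades off against travel (2 mm higher at 152 mm scored better).
- **Loose things:** none of the four shifted, to the pixel. The corner joint's match in the top view scored only 0.72; I didn't look into why.
- **Robot:** it was clear of everything, with under 1 N on each axis.

**What disagreed:**
- **Fingertip height:** the fingertips were about 32 mm higher than the stated 22 mm tip offset implied. I went by the images and the contact force instead.
- **Lift-off:** about 8 N showed on the tool as it lifted, directed against the push and down. That fits the rear finger rubbing on the ledge.
- **Final picture:** the viewer's limit of 12 was reached, so I checked the final state numerically and did not see it.

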